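Slide the module carrier onto the contact nest and hold it down

TASK

On the test fixture, take the loaded module carrier by its bow handle and slide it, without lifting it off the track, from the yellow mark to the contact nest (the green deck with the gold probes) until it drops over the locating pin hidden underneath. Then press it down gently but fully home onto its rests, so that the probes are pushed in, and finish while still holding it down by the handle; the test runs while you hold. Do not force the carrier, and leave the empty carrier and everything else on the bench where they are.

Things in the scene. Friction and masses are not known exactly. Their poses are not given: they have to be found in the camera images.
- carrier_handle (a point): centre of the loaded carrier's handle bar, 44 mm above the foot soles (world height 84 mm at the start). Aluminium bow handle: bar 70 mm long (x, across the track), 14 mm thick (y, along the track), 14 mm high, on posts at x +-30 mm; the plate's top is 28 mm below this point. Grip the 14 mm, fingers closing along the track
- carrier: the loaded carrier (origin: centre, at the foot soles): black plate 90 (x) x 130 (y, along the track) x 8 mm on four round feet 8 mm tall, 8 mm wide, 0.5 to 0.75 kg, twelve cream modules up to 4 mm above the plate, bow handle across the middle. Starts within 20 mm of the yellow mark
- carrier_hole (a point): centre of the carrier's 10 mm through-hole at the plate's underside, 36 mm below the handle point. World height 48 mm while the feet slide on the deck, about 43.5 mm once dropped over the pin (the plate lies on the probe tips), 41 mm fully home on the rests
- nest_pin (a point): tip of the fixed locating pin in the middle of the nest (world z 47 mm); y along the track. Steel, 8 mm thick, 7 mm above the deck, nose coned over its top 1.5 mm to 5 mm. The carrier's plate passes 1 mm above it and drops over it when hole and pin, and feet and pockets, agree. 170 mm from the mark, at either end of the track
- nest: the contact nest (origin on the pin axis, 25 mm below the deck): green deck 93 x 150 mm level with the track, steel pin in the middle, eight gold probes, four rest buttons, four 14 mm square pockets for the carrier's feet (3 mm play all round), black plug block outside the far rail (to 46 mm above the bench). Past it the track runs on 15 mm, no stop
- contacts (a joint): how far the gold probes are pushed in by the carrier (m): 0 free (tips 3.5 mm above the deck), 0.0025 with the carrier fully home. Spring 9 N + 3 N/mm, more than the carrier's weight: pressing home takes about 9 to 12 N by hand, then the carrier meets the solid rests
- mark (a point): centre of the white middle deck with yellow corner marks, at deck height (40 mm above the bench); y along the track. The track is a straight channel between rails 93 mm apart that stand 12 mm above the deck (carrier play 1.5 mm each side). The fixture is fixed to the bench and does not move
- parked_handle (a point): centre of the handle bar of the second carrier, same shape but empty (no cream modules), parked on the blue-cornered deck at the other end of the track: leave it there
- tweezers: black anti-static tweezers, 125 mm long, 9 mm high, lying on the bench in front of the fixture (origin under its centre); leave it alone
- pick_pen: blue vacuum pick-up pen, 12 x 12 x 135 mm, lying on the bench in front of the fixture (origin under its centre); leave it alone
- chip_tray: black open chip tray 100 x 100 x 12 mm with cream chips, on the bench just beyond the fixture (origin under its centre); leave it alone
- dispenser: blue solvent bottle with white cap, 64 mm across, 110 mm tall, on the left of the bench (origin under its centre); leave it alone
- esd_bin: dark blue open bin 100 x 160 x 60 mm on the right of the bench, nearest the robot (origin under its centre); leave it alone
- loupe: black eye loupe, 48 mm across, 42 mm tall, on the left of the bench (origin under its centre); leave it alone
- scanner: black and grey hand scanner about 125 x 85 mm, 28 mm high, lying on the right of the bench (origin under its centre); leave it alone

How it is judged:
By the outcome, as a careful person would: the job done as asked, in the order asked, and still so for the second after the job is handed in, while the arm keeps its last pose, push and grip.
It also fails if it takes over 51 s, if anything falls off the work surface, if the arm or the gripper's body presses on something with over 40 N, if the wrist force passes 120 N, or if a joint passes its speed limit or range.

ROBOT

A 6-joint arm with a two-finger parallel gripper is mounted at the origin on the work surface. World frame = base frame: x ahead of the robot, y to its left, z up, the work surface at z = 0. Lengths are in m, angles in rad, forces in N, time in s.
With the tool pointing down it reaches from about 0.3 to 0.875 m from the base axis. Payload 6.4 kg.
Tool frame: the origin (TCP) lies on the front face of the gripper's body, between the roots of the fingers; the fingertips stand 64 mm ahead of it and the grasp point (between the pads) lies 45 mm ahead of it; z points along the fingers, y is the direction in which the jaws open and shut (so a half turn about z gives the same grasp; the last joint's range is limited). The gripper opens to 88 mm and grips with 3 to 60 N. Pads are 18 mm wide; open, the fingers measure 123 mm over their backs; the gripper's body (75 mm by 187 mm) begins 45 mm behind the grasp point.
Start: joints at [1.131, 0.181, 1.607, -0, 1.354, -0.206], TCP at [0.133, 0.559, 0.303] pointing down, gripper open.
Joint ranges: [-2.99, 2.99], [-0.89, 2.07], [0.3, 2.58], [-1.14, 4.28], [0, 2.63], [-3.12, 3.12]. Speed limits (rad/s): [2.57, 2.57, 3.01, 3.14, 3.14, 3.14].

INTERFACE

Orientations are given as a rotation vector (axis times angle).
In Python, from cell import bot, vision, sign_off gives the robot as it stands.
- The arm moves only by the shell command python3 -m pendant 'ROWS'. ROWS is JSON, a list of rows, each a list of 5 numbers: the shift along the tool's x, y, z in cm, then the turn about the tool's z in rad, then the opening in per cent of the stroke, from 0 (shut) to 100 (fully open). A call has 1 to 20 rows; each row shifts and turns the pose as measured when the row begins, along the tool's axes as they then stand; what a row does not reach is not made up. A row lasts 1/8 s, in which the tool goes at most 62.5 mm and 10.7 degrees, less where a joint would pass 70% of its speed; a pose out of reach is approached as far as the arm can. A call with a gripper value outside its range is refused whole. The fingers move at their own pace and stop on an object; the grip force is fixed at half the most. Time passes only in rows, so rows that do not move let the fingers close. It gives the time, the measured TCP pose, the force and the opening at its end, in the units of the state.
- bot.state(): the state, without advancing time (a new reading comes with each control period).
- vision.read_camera(name): name is "scene" or "top" or "wrist"; returns a dict with "img" (480x640x3 uint8, red, green, blue), "camera_matrix" (3x3 intrinsics, pixels), "position" and "attitude" of the camera in the world; the wrist camera has in their place "T_tool_cam" (4x4, takes a point from camera to tool coordinates, whose origin is the TCP and whose axes are the flange's). Camera axes: x right, y down, z forward; pixel columns grow to the right and rows downward; lengths in m; the calibration is good to about 2 mm. A picture is of the moment at which its call begins: read the wrist's pose just before it. There is no depth.
- sign_off(): hands the job in, once; it reports no verdict.
Trained networks look in a picture, given as the dict that the camera call returned (one of the last four; its "shot" number tells which), for a name from the list of things; names that differ only in an ending like _2 or _b are one class to them, and where a whole thing is asked for, a point or a joint stands for the part that bears it (a point fixed in the world has none). Each returns a list of dicts, best first, with "confidence" (0 to 1); they miss things now and then, are a little off and sometimes report something else, mostly with a low value. They report only what shows in the picture. A call takes as long as a camera call.
- vision.recognise(picture, thing): "at" ([x, y, z] in m, in the coordinates of the camera as it stood for that picture, good to about 4 mm: the middle of the surface that is visible of it).
- vision.mark_of(picture, thing): "at" ([x, y, z] in m, in the coordinates of the camera as it stood for that picture, good to about 4 mm: a listed point, or the origin of a listed thing).
The state is a dict: "time_s": time; "qpos": joint angles; "joint_vel": joint speeds; "joint_torque": joint torques, N m; "position": TCP position; "tcp_rot": TCP orientation; "contact_force": force on the tool from outside, world axes, zero at the start; "torque": the same for the moment, N m; "width": finger opening in m.
Only numpy, scipy, OpenCV 4.12 (cv2) and the standard library are available. Lean on these libraries where they do the work, as an engineer would, in place of code of your own. Each camera call takes 0.05 s, during which the arm holds its last target.

## Working session

There is one attempt and no reset: what is moved stays moved. The work goes in short steps, Python scripts to look and compute and a shell command to move; the robot and the scene stay as the last step left them, time stands still between calls to the robot, and variables do not carry over. Pictures are saved under pics/ and viewed, and the job is handed in when it is done.

```bash
mkdir -p pics; ls; cat > h.py <<'E'
import numpy as np, cv2
from scipy.spatial.transform import Rotation as R
from cell import bot, vision, sign_off
def camT(p, st=None):
    T=np.eye(4)
    if "T_tool_cam" in p:
        W=np.eye(4); W[:3,:3]=R.from_rotvec(st["tcp_rot"]).as_matrix(); W[:3,3]=st["position"]
        return W@np.array(p["T_tool_cam"])
    a=np.array(p["attitude"])
    T[:3,:3]=a if a.shape==(3,3) else R.from_rotvec(a).as_matrix() if a.size==3 else R.from_quat(a).as_matrix()
    T[:3,3]=p["position"]; return T
def shot(name,fn=None):
    st=bot.state(); p=vision.read_camera(name)
    if fn: cv2.imwrite("pics/"+fn,p["img"][:,:,::-1])
    return p,camT(p,st),st
def world(T,at): return (T@np.r_[at,1])[:3]
def ray(p,T,u,v,z):
    d=T[:3,:3]@np.linalg.solve(np.array(p["camera_matrix"]),[u,v,1]); o=T[:3,3]
    return o+d*(z-o[2])/d[2]
def proj(p,T,X):
    c=np.linalg.inv(T)@np.r_[X,1]; k=np.array(p["camera_matrix"])@c[:3]; return k[:2]/k[2]
E
python3 - <<'E'
from h import *
np.set_printoptions(precision=4,suppress=True)
for n in ["top","scene"]:
    p,T,st=shot(n,n+"1.png"); print(n,p.get("attitude"),p.get("position"))
    for t in ["carrier_handle","parked_handle","nest_pin","mark","nest","carrier"]:
        print(t,[(world(T,d["at"]).round(4),round(d["confidence"],2)) for d in vision.mark_of(p,t)][:3])
print(bot.state())
E
```

```text
pics
top [-2.1569  2.112  -0.2099] [0.349  0.03   1.2637]
carrier_handle [(array([ 0.5501, -0.0394,  0.0845]), 0.56)]
parked_handle [(array([ 0.5069, -0.2117,  0.0816]), 0.7)]
nest_pin [(array([0.6634, 0.3904, 0.0011]), 0.7), (array([0.5898, 0.1145, 0.0498]), 0.59)]
mark []
nest [(array([0.5894, 0.1141, 0.0167]), 0.95), (array([0.4939, 0.5027, 0.0021]), 0.56)]
carrier [(array([ 0.5546, -0.0431,  0.0392]), 0.61)]
scene [-1.0843 -2.1807  1.1633] [1.3374 0.5977 0.7349]
carrier_handle []
parked_handle [(array([ 0.5084, -0.2126,  0.0865]), 0.82), (array([ 0.4934,  0.4987, -0.0021]), 0.7)]
nest_pin [(array([0.589 , 0.1149, 0.0499]), 0.78), (array([ 0.5485, -0.0433,  0.0838]), 0.52)]
mark []
nest [(array([0.5888, 0.117 , 0.0163]), 0.64)]
carrier [(array([ 0.5478, -0.0384,  0.0345]), 0.81)]
{'time_s': 0.7, 'qpos': array([ 1.1307,  0.1808,  1.607 , -0.    ,  1.3538, -0.2063]), 'joint_vel': array([ 0.0014, -0.0003,  0.0006, -0.0012, -0.0006, -0.0014]), 'joint_torque': array([ -0.0002, -43.3731, -34.2094,   0.0702,   0.0313,   0.    ]), 'position': array([0.1332, 0.5594, 0.3027]), 'tcp_rot': array([0.3664, 3.1201, 0.0001]), 'contact_force': array([-0.2214,  0.606 ,  0.3191]), 'torque': array([-0.0193,  0.009 , -0.0011]), 'width': 0.08818750774040032}
```

View pics/top1.png

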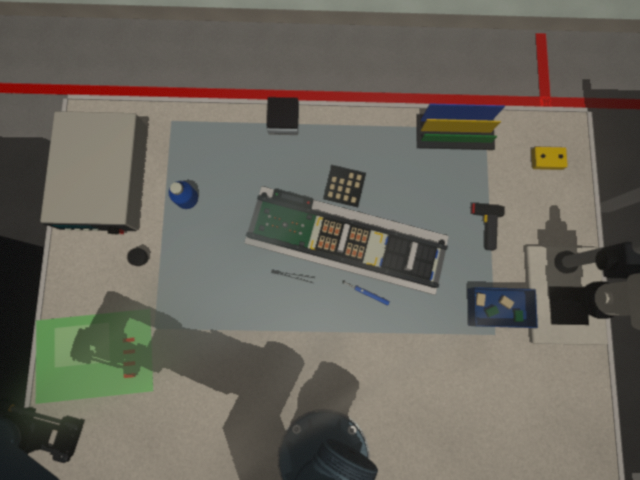

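View pics/scene1.png

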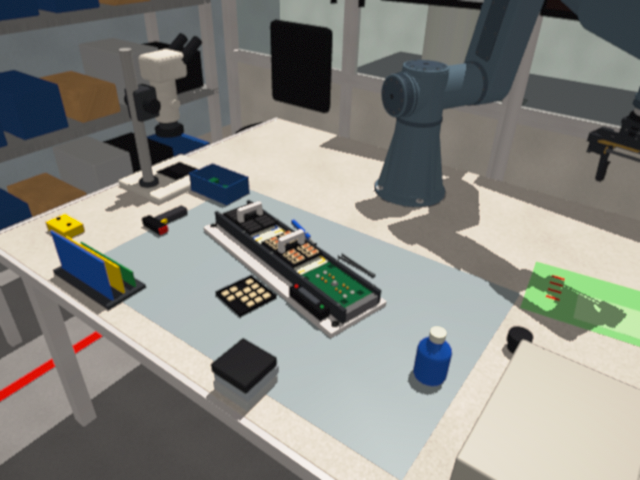

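The top view shows the nest at about (280,222), the loaded carrier at about (345,237) and the empty one at about (400,250). The scene view agrees. The jaws already point roughly along the track, so I'm moving over the carrier.

```bash
python3 -m pendant '[[-3.9,-3.4,0,0,100],[-3.9,-3.4,0,0,100],[-3.9,-3.4,0,0,100],[-3.9,-3.4,0,0,100],[-3.9,-3.4,0,0,100],[-3.9,-3.4,0,0,100],[-3.9,-3.4,0,0,100],[-3.9,-3.4,0,0,100],[-3.9,-3.4,0,0,100],[-3.9,-3.4,0,0,100],[-3.9,-3.4,0,0,100],[-3.9,-3.4,0,0,100],[-3.9,-3.4,0,0,100],[0,0,0,0,100]]'
cat > look.py <<'E'
from h import *
import sys
np.set_printoptions(precision=4,suppress=True)
p,T,st=shot("wrist",sys.argv[1])
print(st["time_s"],st["position"],st["tcp_rot"],np.array(p["T_tool_cam"])[:3,3])
for t in ["carrier_handle","parked_handle","nest_pin","mark","carrier_hole","nest"]:
    print(t,[(world(T,d["at"]).round(4),round(d["confidence"],2),proj(p,T,world(T,d["at"])).round()) for d in vision.mark_of(p,t)][:3])
E
python3 look.py w1.png
```

```text
time_s: 2.45
position: [0.5371, -0.0047, 0.3059]
tcp_rot: [0.362, 3.111, 0.007]
contact_force: [-0.4, 0.2, -0.2]
width: 0.0883
2.45 [ 0.5371 -0.0047  0.3059] [0.3615 3.111  0.0073] [ 0.0685  0.0013 -0.083 ]
carrier_handle [(array([ 0.5525, -0.0374,  0.079 ]), 0.73, array([276., 247.]))]
parked_handle [(array([ 0.5067, -0.2094,  0.0818]), 0.62, array([ 50., 242.])), (array([ 0.5469, -0.0359,  0.0406]), 0.24, array([280., 229.]))]
nest_pin [(array([0.5886, 0.1152, 0.0503]), 0.86, array([458., 238.]))]
mark [(array([ 0.549 , -0.0371,  0.0423]), 0.46, array([279., 232.]))]
carrier_hole []
nest [(array([0.5899, 0.108 , 0.0164]), 0.88, array([439., 231.]))]
```

View pics/w1.png

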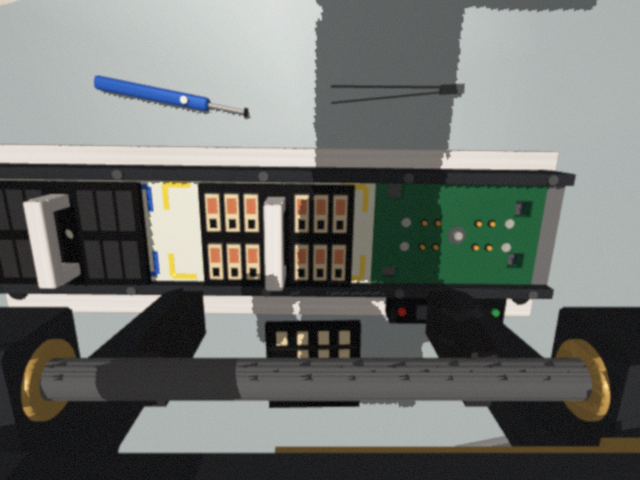

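The wrist view shows the bow handle at about (274,243), the pin at about (457,236), the rails running left to right and the empty carrier at the left. I'll zoom in to measure.

```bash
python3 - <<'E'
import cv2
i=cv2.imread("pics/w1.png")
cv2.imwrite("pics/w1a.png",cv2.resize(i[170:310,190:350],None,fx=5,fy=4,interpolation=cv2.INTER_CUBIC)[:,:800])
cv2.imwrite("pics/w1b.png",cv2.resize(i[170:310,370:570],None,fx=4,fy=4,interpolation=cv2.INTER_CUBIC)[:,:800])
E
```

```text
(no output)
```

View pics/w1a.png

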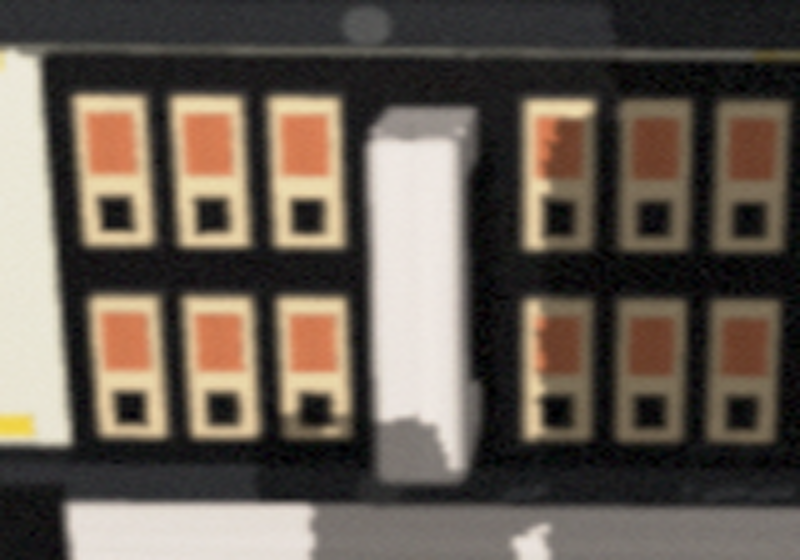

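View pics/w1b.png

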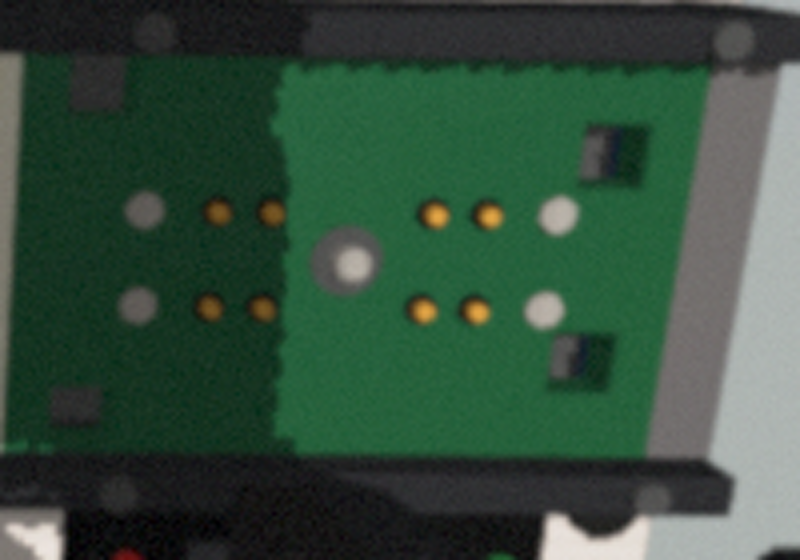

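```bash
cat > geo.py <<'E'
from h import *
np.set_printoptions(precision=4,suppress=True)
p,T,st=shot("wrist")
c=[ray(p,T,u,v,.091) for u,v in [(263.6,204.5),(283,204.5),(283.4,290),(265,290)]]
H=np.mean(c,0); print("handle",H,"bar len",np.linalg.norm(c[0]-c[3]),np.linalg.norm(c[0]-c[1]))
d=c[0]-c[3]; print("bar ang",np.degrees(np.arctan2(d[1],d[0])))
P=ray(p,T,458.5,236,.047); print("pin",P)
for a in ([(263.4,176.25),(553.8,180.5)],[(399.5,293.5),(533.3,294.5)]):
    x,y=[ray(p,T,*q,.052) for q in a]; e=y-x; print("rail",x,y,np.degrees(np.arctan2(e[1],e[0])))
M=R.from_rotvec(st["tcp_rot"]).as_matrix(); print("tool axes\n",M, "tool y ang",np.degrees(np.arctan2(M[1,1],M[0,1])))
g=st["position"]+M@[0,0,.045]
print("to handle in tool (cm)",(M.T@(np.r_[H[:2],.084]-g))*100, "handle->pin tool cm",M.T@(P-H)*100)
E
python3 geo.py
```

```text
handle [ 0.5483 -0.0333  0.091 ] bar len 0.06899266781860175 0.01453779212276384
bar ang 165.97958431339254
pin [0.5858 0.1212 0.047 ]
rail [ 0.4961 -0.0323  0.052 ] [0.5541 0.2039 0.052 ] 76.20377820309945
rail [0.6258 0.0606 0.052 ] [0.6544 0.1792 0.052 ] 76.43840076569867
tool axes
 [[-0.9746  0.2237  0.01  ]
 [ 0.2237  0.9746  0.0041]
 [-0.0088  0.0063 -0.9999]] tool y ang 77.07432691239401
to handle in tool (cm) [-1.8115 -3.0344 17.7214] handle->pin tool cm [-0.1558 15.8705  4.5011]
```

```bash
python3 -m pendant '[[-0.9,-1.5,2.5,0.014,100],[-0.9,-1.5,2.5,0,100],[0,0,2.5,0,100],[0,0,2.0,0,100],[0,0,0,0,100]]'
python3 look.py w2.png
```

```text
time_s: 3.48
position: [0.5472, -0.0311, 0.2108]
tcp_rot: [0.366, 3.107, 0.008]
contact_force: [0.2, 0.7, 0.4]
width: 0.0882
3.475 [ 0.5472 -0.0311  0.2108] [0.3658 3.1067 0.0077] [ 0.0685  0.0013 -0.083 ]
carrier_handle [(array([ 0.5536, -0.0374,  0.0798]), 0.79, array([302., 270.]))]
parked_handle []
nest_pin [(array([0.586 , 0.1145, 0.0491]), 0.73, array([547., 247.]))]
mark []
carrier_hole [(array([ 0.5487, -0.0399,  0.0488]), 0.63, array([298., 247.]))]
nest [(array([0.5916, 0.1123, 0.0184]), 0.74, array([521., 243.]))]
```

View pics/w2.png

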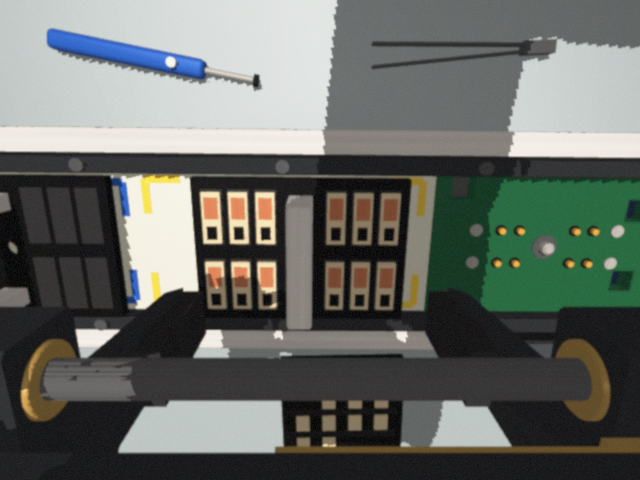

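The handle bar is now at about (299,262) and the pin at about (546,246). The jaws straddle the handle.

```bash
python3 - <<'E'
import cv2
i=cv2.imread("pics/w2.png")
cv2.imwrite("pics/w2a.png",cv2.resize(i[185:340,270:330],None,fx=8,fy=3.8,interpolation=cv2.INTER_CUBIC))
cv2.imwrite("pics/w2b.png",cv2.resize(i[170:310,430:640],None,fx=3.8,fy=4,interpolation=cv2.INTER_CUBIC))
E
```

```text
(no output)
```

View pics/w2a.png

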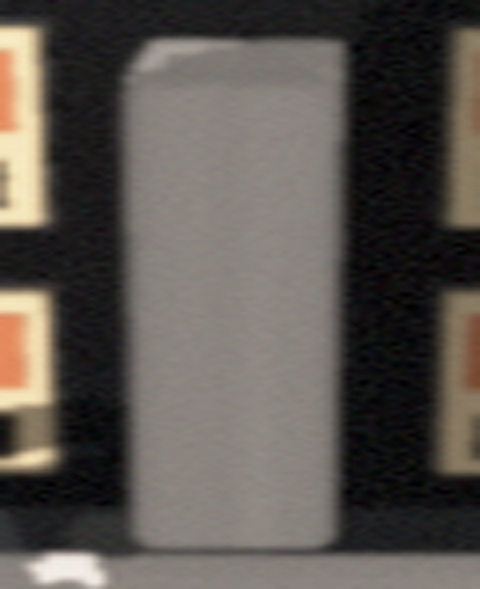

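View pics/w2b.png

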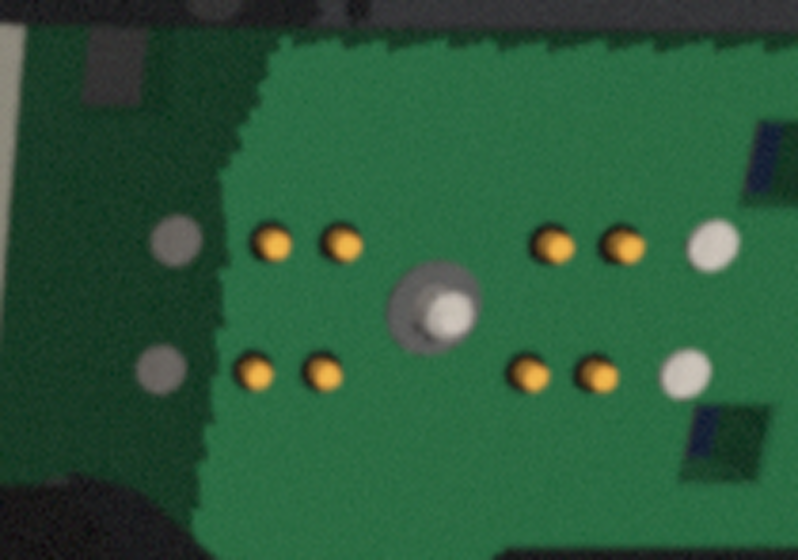

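```bash
sed -e 's/(263.6,204.5),(283,204.5),(283.4,290),(265,290)/(285.6,206.6),(313.1,206.6),(312.3,329),(286.4,329)/; s/458.5,236,/548.9,248.75,/; /^for a/d; /x,y=/d' geo.py > geo2.py; python3 geo2.py
```

```text
handle [ 0.5529 -0.0392  0.091 ] bar len 0.07028639287581734 0.014182306613572329
bar ang 165.71950207271885
pin [0.5919 0.1168 0.047 ]
tool axes
 [[-0.9724  0.2327  0.0188]
 [ 0.2328  0.9725  0.0019]
 [-0.0178  0.0063 -0.9998]] tool y ang 76.54222652900764
to handle in tool (cm) [-0.3458 -0.6983  8.425 ] handle->pin tool cm [-0.0823 16.0544  4.5026]
```

```bash
python3 -m pendant '[[-0.2,-0.4,0,0,100],[-0.1,-0.25,0,0,100],[0,0,0,0,100],[0,0,0,0,100]]'
python3 - <<'E'
from h import *
st=bot.state(); print(R.from_rotvec(st["tcp_rot"]).as_matrix().round(4),st["joint_vel"],st["qpos"])
E
```

```text
time_s: 4.38
position: [0.5504, -0.0398, 0.2136]
tcp_rot: [0.367, 3.101, 0.006]
contact_force: [1.2, 0.0, 0.4]
width: 0.088
[[-0.9722  0.2332  0.0193]
 [ 0.2333  0.9724  0.0017]
 [-0.0184  0.0062 -0.9998]] [-6.34790600e-05 -6.94796074e-04 -1.23515228e-03  7.84266921e-06
  7.58054304e-04 -6.25548570e-04] [-0.29053916  0.21718825  1.75630468  0.00784001  1.1500737  -1.62904638]
```

```bash
python3 -m pendant '[[0,0,2.5,0,100],[0,0,2.5,0,100],[0,0,2.0,0,100],[0,0,0,0,100],[0,0,0,0,100]]'
```

```text
time_s: 5.0
position: [0.5527, -0.0397, 0.1431]
tcp_rot: [0.366, 3.099, 0.006]
contact_force: [0.3, 0.1, 0.9]
width: 0.088
```

```bash
python3 -m pendant '[[0.1,0,1.3,0,100],[0,0,0,0,100],[0,0,0,0,100]]'; python3 look.py w3.png
```

```text
time_s: 5.38
position: [0.5529, -0.0397, 0.131]
tcp_rot: [0.366, 3.096, 0.005]
contact_force: [-0.2, -0.4, 0.0]
width: 0.0883
5.375 [ 0.5529 -0.0397  0.131 ] [0.3657 3.096  0.005 ] [ 0.0685  0.0013 -0.083 ]
carrier_handle [(array([ 0.5505, -0.0355,  0.081 ]), 0.94, array([320., 316.]))]
parked_handle [(array([ 0.5506, -0.0372,  0.0792]), 0.29, array([315., 315.]))]
nest_pin [(array([ 0.4031, -0.1212,  0.    ]), 0.67, array([64., -5.]))]
mark []
carrier_hole []
nest [(array([0.5882, 0.108 , 0.0181]), 0.78, array([604., 264.]))]
```

View pics/w3.png

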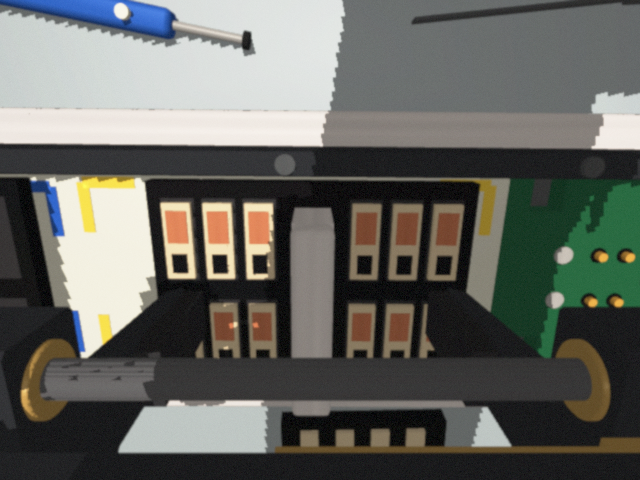

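```bash
python3 - <<'E'
from h import *
p,T,st=shot("wrist")
M=R.from_rotvec(st["tcp_rot"]).as_matrix()
for q in [(291,237),(333,237),(330,413),(293,413)]:
    X=ray(p,T,*q,.091); print(X.round(4),(M.T@(X-st["position"])*1000).round(1))
E
```

```text
[ 0.5165 -0.037   0.091 ] [36.8 -6.1 39. ]
[ 0.5196 -0.0242  0.091 ] [36.8  7.1 39. ]
[ 0.5839 -0.0398  0.091 ] [-29.4   6.9  40.6]
[ 0.5807 -0.0528  0.091 ] [-29.3  -6.5  40.5]
```

Centred along the jaws to 0.2 mm, and 3.7 mm off along the bar. I'll shift that and close.

```bash
python3 -m pendant '[[0.35,0,0.1,0,100],[0,0,0,0,60],[0,0,0,0,0],[0,0,0,0,0],[0,0,0,0,0],[0,0,0,0,0],[0,0,0,0,0],[0,0,0,0,0]]'
python3 - <<'E'
from h import *
st=bot.state(); print(st["torque"],st["contact_force"],R.from_rotvec(st["tcp_rot"]).as_matrix().round(4))
E
```

```text
time_s: 6.78
position: [0.5491, -0.0388, 0.1297]
tcp_rot: [0.366, 3.096, 0.005]
contact_force: [0.3, -0.9, 0.2]
width: 0.0203
[ 0.01050558 -0.00733267 -0.00482807] [ 0.28385462 -0.94293902  0.15164972] [[-9.722e-01  2.329e-01  2.390e-02]
 [ 2.330e-01  9.725e-01  5.000e-04]
 [-2.320e-02  6.000e-03 -9.997e-01]]
```

Width is 20 mm and the fingers are still closing, so wait.

```bash
python3 -m pendant '[[0,0,0,0,0],[0,0,0,0,0],[0,0,0,0,0]]'
python3 - <<'E'
from h import *
st=bot.state(); print(st["torque"],st["contact_force"],R.from_rotvec(st["tcp_rot"]).as_matrix().round(4),st["position"])
E
```

```text
time_s: 7.15
position: [0.5491, -0.0389, 0.1297]
tcp_rot: [0.366, 3.096, 0.005]
contact_force: [0.5, -0.7, 0.8]
width: 0.0136
[-0.04532986  0.01898199 -0.03677882] [ 0.53432151 -0.74698603  0.75272523] [[-9.721e-01  2.332e-01  2.390e-02]
 [ 2.333e-01  9.724e-01  4.000e-04]
 [-2.320e-02  6.000e-03 -9.997e-01]] [ 0.54912094 -0.03887382  0.12969218]
```

```bash
python3 -m pendant '[[0,0.5,0.01,0,0],[0,1,0.01,0,0],[0,1,0.01,0,0],[0,0.5,0.01,0,0],[0,0,0,0,0]]'
python3 - <<'E'
from h import *
st=bot.state(); print(st["torque"],st["contact_force"],R.from_rotvec(st["tcp_rot"]).as_matrix().round(4),st["position"])
E
```

```text
time_s: 7.78
position: [0.5568, -0.0083, 0.1297]
tcp_rot: [0.365, 3.096, 0.002]
contact_force: [0.2, -3.4, -0.0]
width: 0.0133
[-0.35723671  0.12594786 -0.03872455] [ 0.16559238 -3.35609889 -0.03183919] [[-0.9723  0.2325  0.0242]
 [ 0.2325  0.9726 -0.0015]
 [-0.0239  0.0042 -0.9997]] [ 0.55678874 -0.0082788   0.1296933 ]
```

```bash
python3 -m pendant '[[0,1,0.01,0,0],[0,1.5,0.01,0,0],[0,1.5,0.01,0,0],[0,1.5,0.01,0,0],[0,1.5,0.01,0,0],[0,1,0.01,0,0],[0,0.5,0.01,0,0],[0,0,0,0,0]]'
python3 - <<'E'
from h import *
st=bot.state(); print(st["torque"],st["contact_force"],R.from_rotvec(st["tcp_rot"]).as_matrix().round(4),st["position"])
p,T,st=shot("wrist","w4.png"); shot("scene","s4.png"); 
E
```

```text
time_s: 8.78
position: [0.578, 0.0799, 0.1297]
tcp_rot: [0.363, 3.096, 0.001]
contact_force: [-0.4, -1.3, 1.6]
width: 0.0132
[-0.34505592  0.03278609 -0.02477636] [-0.390709   -1.27955118  1.63310808] [[-0.9725  0.2314  0.0245]
 [ 0.2315  0.9728 -0.0021]
 [-0.0243  0.0036 -0.9997]] [0.57798512 0.07992997 0.12969159]
```

View pics/w4.png

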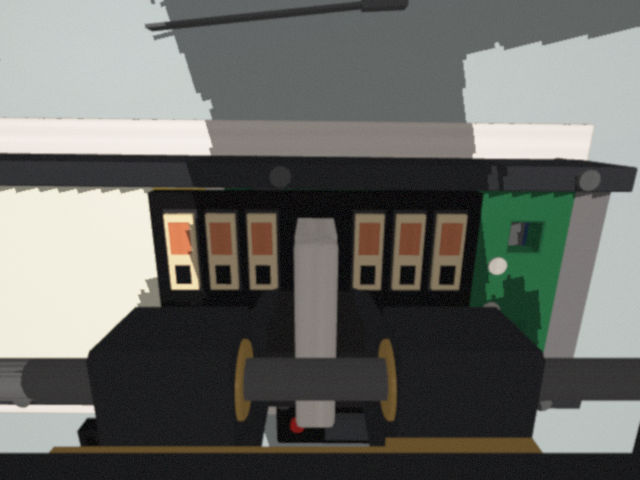

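View pics/s4.png

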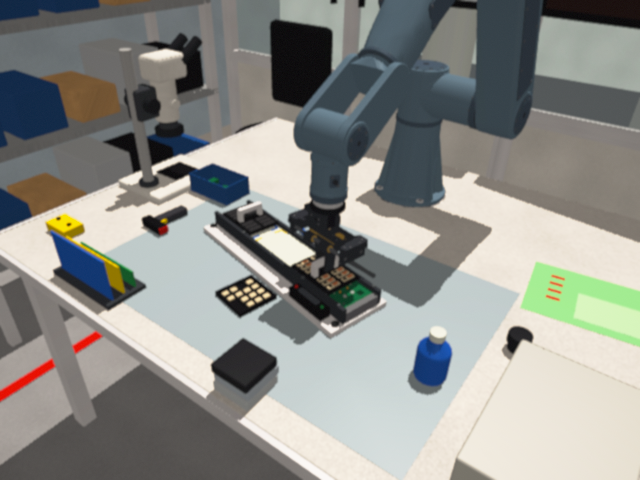

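```bash
python3 - <<'E'
import cv2
i=cv2.imread("pics/w4.png")
cv2.imwrite("pics/w4a.png",cv2.resize(i[180:380,460:620],None,fx=4,fy=3,interpolation=cv2.INTER_CUBIC))
cv2.imwrite("pics/w4b.png",cv2.resize(i[200:440,280:350],None,fx=8,fy=2.5,interpolation=cv2.INTER_CUBIC))
i=cv2.imread("pics/w1.png")
E
```

```text
(no output)
```

View pics/w4a.png

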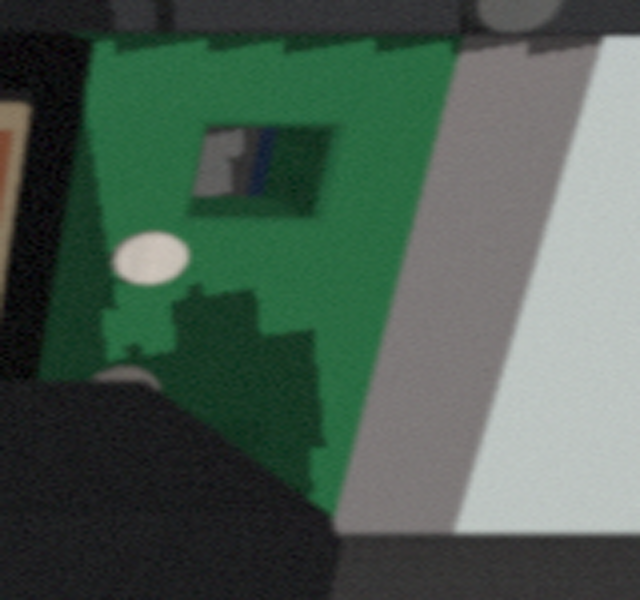

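View pics/w4b.png

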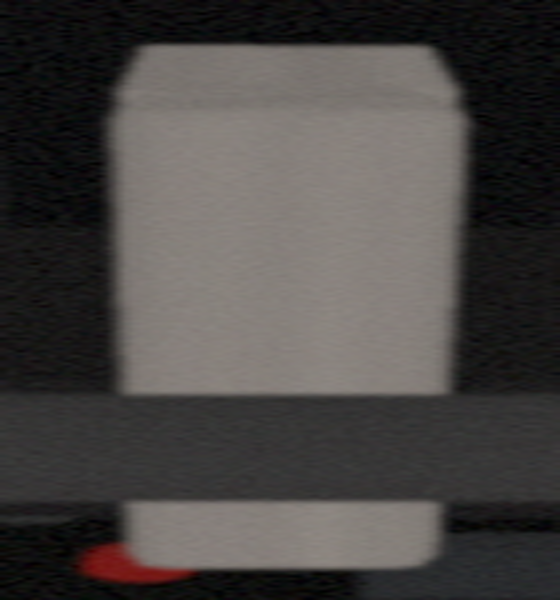

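```bash
python3 - <<'E'
from h import *
np.set_printoptions(precision=4,suppress=True)
p,T,st=shot("wrist")
# all in a track frame defined from rail direction, using current tilt; for older pics use recorded poses
t=np.array([np.cos(np.radians(76.2)),np.sin(np.radians(76.2))]); n=np.array([-t[1],t[0]])
def Tof(pos,rv):
    W=np.eye(4);W[:3,:3]=R.from_rotvec(rv).as_matrix();W[:3,3]=pos;return W@np.array(p["T_tool_cam"])
T2=Tof([.5472,-.0311,.2108],[.3658,3.1067,.0077]); T1=Tof([.5371,-.0047,.3059],[.3615,3.111,.0073])
f=lambda T,q,z:(lambda X:np.array([X[:2]@t,X[:2]@n])*1000)(ray(p,T,*q,z))
pin2,rest2=f(T2,(548.9,248.75),.047),f(T2,(617.6,231.5),.041); print("w2 pin->rest",rest2-pin2)
pin1,rest1=f(T1,(458.5,236),.047),f(T1,(509.5,224),.041); print("w1 pin->rest",rest1-pin1)
h2=np.mean([f(T2,q,.091) for q in [(285.6,206.6),(313.1,206.6),(312.3,329),(286.4,329)]],0)
h4=np.mean([f(T,q,.091) for q in [(293.75,247.2),(338.25,247.2),(296,426.8),(334.75,426.8)]],0)
r4=f(T,(497.75,266),.041); e4=[f(T,q,.04) for q in [(575,198.3),(543.75,353.3)]]
e1=[f(T1,q,.04) for q in [(547.75,187.5),(531.75,283.75)]]
print("pin1",pin1,"pin2",pin2,"e1",e1,"h2",h2,"h4",h4,"rest4",r4,"e4",e4)
print("rem via rest",r4-(rest2-pin2)-h4, r4-(rest1-pin1)-h4,"via edge",[e-75-h4 for e in e4])
print("tcp h check",[np.array(st["position"][:2])@t*1000])
print("rem via pin2",pin2-h4)
E
```

```text
w2 pin->rest [46.7426 10.1303]
w1 pin->rest [46.6436  9.829 ]
pin1 [ 253.5002 -543.466 ] pin2 [ 253.543  -543.6388] e1 [array([ 329.4124, -500.9934]), array([ 329.7377, -590.8641])] h2 [  94.2818 -543.0907] h4 [ 217.2209 -543.4671] rest4 [ 299.7077 -533.4684] e4 [array([ 329.3335, -502.5927]), array([ 328.9974, -578.9315])]
rem via rest [35.7441 -0.1316] [35.8431  0.1697] via edge [array([ 37.1126, -34.1256]), array([  36.7765, -110.4644])]
tcp h check [np.float64(215.37309991125883)]
rem via pin2 [36.3221 -0.1716]
```

```bash
python3 -m pendant '[[0,0.7,0.01,0,0],[0,1,0.01,0,0],[0,0.8,0.01,0,0],[0,0.4,0.01,0,0],[0,0,0,0,0]]'
cat > s.py <<'E'
from h import *
np.set_printoptions(precision=4,suppress=True)
st=bot.state(); t=np.array([np.cos(np.radians(76.2)),np.sin(np.radians(76.2))]); n=np.array([-t[1],t[0]])
q=np.array(st["position"]); M=R.from_rotvec(st["tcp_rot"]).as_matrix()
print("along",q[:2]@t*1000,"target TCP ~251.7; across",q[:2]@n*1000,"z",q[2],"F",st["contact_force"],"tq",st["torque"],"yaw",np.degrees(np.arctan2(M[1,1],M[0,1])),"zax",M[:,2],"w",st["width"],st["time_s"])
E
python3 s.py
```

```text
time_s: 9.55
position: [0.5851, 0.1077, 0.1297]
tcp_rot: [0.367, 3.096, -0.001]
contact_force: [-0.4, -3.6, 2.6]
width: 0.0134
along 244.1297281512031 target TCP ~251.7; across -542.5410025998239 z 0.12965086128505512 F [-0.351  -3.5814  2.5834] tq [-0.4007  0.0556  0.0132] yaw 76.49346102343821 zax [ 0.0241 -0.0038 -0.9997] w 0.013440818131649936 9.55
```

```bash
python3 -m pendant '[[0,0.3,0.01,0,0],[0,0.2,0.01,0,0],[0,0.05,0.01,0,0],[0,0,0,0,0]]'; python3 s.py
```

```text
time_s: 10.05
position: [0.5857, 0.114, 0.1274]
tcp_rot: [0.367, 3.097, 0.001]
contact_force: [2.7, -2.1, -2.8]
width: 0.0132
along 250.40356673515814 target TCP ~251.7; across -541.6013564359404 z 0.12736142267960573 F [ 2.651  -2.0783 -2.8107] tq [-0.2025 -0.2435 -0.0982] yaw 76.4710699584784 zax [ 0.0225 -0.0023 -0.9997] w 0.013155693015869717 10.05
```

It has dropped 2.3 mm and is now hanging in the grip (Fz is negative). I'll ease it toward the side the contact force points to and lower it.

```bash
python3 -m pendant '[[-0.05,0,0.05,0,0],[0,0,0.08,0,0],[0,0,0,0,0]]'; python3 s.py
```

```text
time_s: 10.42
position: [0.586, 0.1143, 0.1255]
tcp_rot: [0.368, 3.098, 0.002]
contact_force: [1.8, -0.0, -4.7]
width: 0.0133
along 250.79182261050536 target TCP ~251.7; across -541.7846890210473 z 0.12554868237321487 F [ 1.7556 -0.0219 -4.7212] tq [-0.0898 -0.2898 -0.0004] yaw 76.47165684611734 zax [ 0.022  -0.0014 -0.9998] w 0.013311774518338811 10.425
```

```bash
python3 -m pendant '[[-0.03,0,0.06,0,0],[0,0,0.06,0,0],[0,0,0,0,0]]'; python3 s.py
```

```text
time_s: 10.8
position: [0.5863, 0.1143, 0.1253]
tcp_rot: [0.367, 3.098, 0.002]
contact_force: [-0.6, 0.1, -2.9]
width: 0.0135
along 250.86201024433606 target TCP ~251.7; across -542.1013447040784 z 0.12527254274996247 F [-0.6103  0.0973 -2.9158] tq [-0.0657 -0.0557 -0.019 ] yaw 76.48105786815078 zax [ 0.0218 -0.0014 -0.9998] w 0.013489516546262029 10.8
```

```bash
python3 -m pendant '[[0,0,0.1,0,0],[0,0,0.1,0,0]]'; python3 s.py;  python3 -m pendant '[[0,0,0.15,0,0],[0,0,0.15,0,0]]'; python3 s.py
```

```text
time_s: 11.05
position: [0.5865, 0.1143, 0.1245]
tcp_rot: [0.367, 3.098, 0.002]
contact_force: [-3.6, -0.2, 6.8]
width: 0.0134
along 250.91705535186532 target TCP ~251.7; across -542.3188923857358 z 0.12449248467921836 F [-3.5689 -0.2216  6.8133] tq [-0.08    0.6118 -0.0227] yaw 76.49420616788787 zax [ 0.0221 -0.0015 -0.9998] w 0.013401761084515925 11.05
time_s: 11.3
position: [0.5866, 0.1143, 0.1233]
tcp_rot: [0.367, 3.098, 0.001]
contact_force: [-5.0, -1.2, 10.0]
width: 0.0134
along 250.94735431361508 target TCP ~251.7; across -542.3951215676719 z 0.12325556390447898 F [-5.0187 -1.2251  9.9581] tq [-0.1248  0.8023 -0.0643] yaw 76.5081586472046 zax [ 0.0218 -0.0018 -0.9998] w 0.013437360834357613 11.3
```

```bash
python3 -m pendant '[[0.03,0,0.12,0,0],[0.02,0,0.12,0,0]]'; python3 s.py;  python3 -m pendant '[[0.02,0,0.12,0,0],[0.01,0,0.12,0,0]]'; python3 s.py
```

```text
time_s: 11.55
position: [0.5865, 0.1144, 0.1232]
tcp_rot: [0.366, 3.097, 0.001]
contact_force: [-4.6, -0.4, 9.3]
width: 0.0132
along 250.96590512846694 target TCP ~251.7; across -542.326174112407 z 0.12323325414682203 F [-4.5726 -0.4033  9.3037] tq [-0.1505  0.805  -0.0193] yaw 76.52741997884988 zax [ 0.0225 -0.0023 -0.9997] w 0.01321460601327915 11.55
time_s: 11.8
position: [0.5865, 0.1144, 0.1232]
tcp_rot: [0.365, 3.097, 0.0]
contact_force: [-5.1, -1.2, 9.8]
width: 0.0134
along 250.99948454524622 target TCP ~251.7; across -542.3131854728122 z 0.12321006333302864 F [-5.0774 -1.1763  9.8241] tq [-0.0882  0.8086  0.0117] yaw 76.54521326902695 zax [ 0.0228 -0.0027 -0.9997] w 0.013424120202750417 11.8
```

```bash
python3 -m pendant '[[0.06,0,0.15,0,0],[0.06,0,0.18,0,0]]'; python3 s.py;  python3 -m pendant '[[0.08,0,0.2,0,0],[0.06,0,0.2,0,0]]'; python3 s.py
```

```text
time_s: 12.05
position: [0.5864, 0.1144, 0.1229]
tcp_rot: [0.365, 3.095, -0.001]
contact_force: [-4.3, -1.8, 10.9]
width: 0.0137
along 251.00807448492202 target TCP ~251.7; across -542.1840597945519 z 0.12286027917096175 F [-4.339  -1.7633 10.9103] tq [-0.2682  0.7035  0.0212] yaw 76.56065256289594 zax [ 0.025  -0.0033 -0.9997] w 0.013727053773099239 12.05
time_s: 12.3
position: [0.5863, 0.1144, 0.1227]
tcp_rot: [0.364, 3.092, -0.002]
contact_force: [-6.9, -1.9, 15.7]
width: 0.0139
along 250.981009365437 target TCP ~251.7; across -542.0698786324458 z 0.12270659265824597 F [-6.9044 -1.8726 15.7214] tq [-0.2138  1.1192 -0.0966] yaw 76.57792487421418 zax [ 0.0275 -0.0043 -0.9996] w 0.013853208836301627 12.3
```

The force rose to 15.7 N with almost no further travel, at the expected home height (0.1227). The target holds, so I'll look.

```bash
python3 - <<'E'
from h import *
p,T,st=shot("wrist","w5.png"); q,T2,_=shot("scene","s5.png")
for a,b in((p,T),(q,T2)):
  for t in ["carrier_handle","carrier","parked_handle","nest"]:
    print(t,[(world(b,d["at"]).round(4),round(d["confidence"],2)) for d in vision.mark_of(a,t)][:2])
i=cv2.imread("pics/s5.png"); cv2.imwrite("pics/s5a.png",cv2.resize(i[190:340,200:400],None,fx=4,fy=4,interpolation=cv2.INTER_CUBIC))
E
python3 s.py
```

```text
carrier_handle [(array([0.5898, 0.1192, 0.0729]), 0.72)]
carrier []
parked_handle []
nest []
carrier_handle [(array([0.5843, 0.1103, 0.0751]), 0.63)]
carrier [(array([0.5839, 0.1165, 0.0311]), 0.72), (array([ 0.4079, -0.1177,  0.0037]), 0.6)]
parked_handle [(array([ 0.5068, -0.2164,  0.0871]), 0.73), (array([0.5848, 0.1168, 0.0403]), 0.32)]
nest [(array([0.5875, 0.1137, 0.0176]), 0.8)]
along 250.96163494272915 target TCP ~251.7; across -542.0589732960904 z 0.12269868048146926 F [-6.7805 -1.9771 14.3652] tq [-0.1794  1.0136  0.0034] yaw 76.57459025731632 zax [ 0.0274 -0.0042 -0.9996] w 0.013435673966346677 12.8
```

View pics/w5.png

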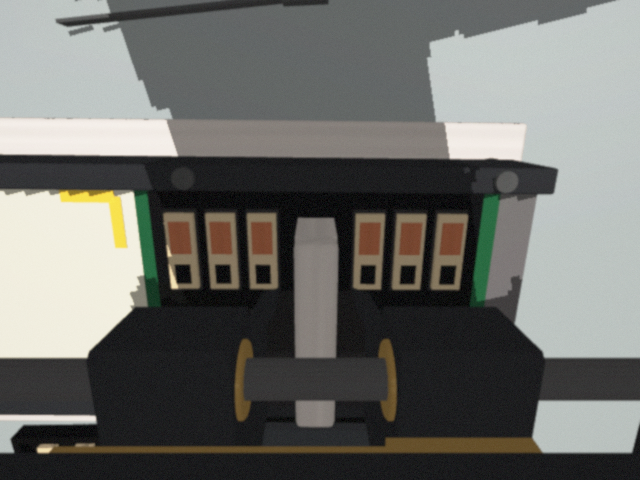

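View pics/s5a.png

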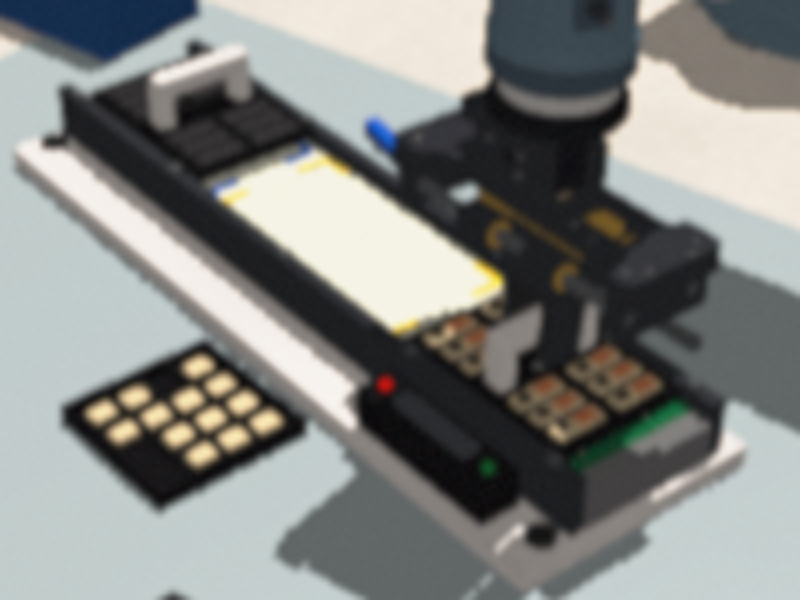

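The carrier sits centred in the nest, with equal green strips at about (147,250) and (485,250). The empty carrier hasn't moved. I'll make one more push with sideways relief, to confirm it is solidly on the rests and to leave a clean hold.

```bash
python3 -m pendant '[[0.12,0.02,0.2,0,0],[0.1,0.02,0.2,0,0]]'; python3 s.py
```

```text
time_s: 13.05
position: [0.586, 0.1146, 0.1227]
tcp_rot: [0.363, 3.089, -0.003]
contact_force: [-5.0, -2.6, 12.6]
width: 0.0138
along 251.02986169420683 target TCP ~251.7; across -541.7432079294452 z 0.12270058700753314 F [-4.9705 -2.5975 12.6292] tq [-0.345   0.8444 -0.0017] yaw 76.59086984182942 zax [ 0.0312 -0.0059 -0.9995] w 0.0137653915285978 13.05
```

```bash
python3 -m pendant '[[0.02,0,0.24,0,0],[0.02,0,0.24,0,0]]'; python3 s.py; python3 - <<'E'
from h import *
for k in range(6): vision.read_camera("wrist")
E
python3 s.py
```

```text
time_s: 13.3
position: [0.5862, 0.1145, 0.1227]
tcp_rot: [0.363, 3.088, -0.004]
contact_force: [-11.7, -1.1, 20.5]
width: 0.0133
along 251.0325545789978 target TCP ~251.7; across -541.9474251543601 z 0.12266028976510461 F [-11.7009  -1.0576  20.491 ] tq [-0.0927  1.6212 -0.0298] yaw 76.60943029235227 zax [ 0.0316 -0.0066 -0.9995] w 0.013341804563800934 13.3
along 251.06481636921717 target TCP ~251.7; across -541.9176217134212 z 0.12267379839465328 F [-10.8062  -1.3639  20.1181] tq [-0.1288  1.6548 -0.0761] yaw 76.6142256535196 zax [ 0.0316 -0.0066 -0.9995] w 0.013602293157881484 13.6
```

Height didn't change between 12.6 N and 20 N, so it is on solid rests. I'll ease back to a gentler hold.

```bash
python3 -m pendant '[[0.05,0,0.19,0,0]]'; python3 s.py; python3 - <<'E'
from h import *
for k in range(8): vision.read_camera("wrist")
E
python3 s.py
```

```text
time_s: 13.72
position: [0.586, 0.1146, 0.1227]
tcp_rot: [0.362, 3.088, -0.005]
contact_force: [-6.1, -1.9, 11.8]
width: 0.0138
along 251.05288560335342 target TCP ~251.7; across -541.7388608268163 z 0.12272671292889017 F [-6.1206 -1.899  11.8024] tq [-0.1342  0.8962  0.003 ] yaw 76.62443101606259 zax [ 0.0322 -0.0069 -0.9995] w 0.013806100846102592 13.725
along 251.07499699423204 target TCP ~251.7; across -541.7711717439042 z 0.12269388126440198 F [-7.6329 -1.7066 14.9951] tq [-0.1138  1.1236 -0.0265] yaw 76.62422541124265 zax [ 0.0321 -0.0069 -0.9995] w 0.013317618819313986 14.125
```

Steady at 15 N, at home height and with the grip holding. Handing in.

```bash
python3 -c "
from cell import sign_off
print(sign_off())"; python3 s.py
```

```text
the job is handed in; nothing more can be done
None
the job is handed in; nothing more can be done
```

I gripped the loaded carrier by its handle and slid it about 160 mm along the track until it dropped over the pin. I then pressed it home and signed off at about 14 s of the 51 s allowed, still holding it down.

**Last checks:**
- **Height:** the tool ended 7.0 mm below its sliding height, which is the figure expected for fully home. Pushing with anything from 12.6 to 20 N changed the height by less than 0.1 mm, so the carrier was on the solid rests.
- **Hold:** I eased the push back to a steady 15 N or so, with the grip closed on the bar. That is a little above the 9–12 N needed.
- **Position:** the wrist picture showed the carrier centred in the nest, with equal green strips at both ends. The scene picture showed the empty carrier still in its parked place.

**Not ideal:**
- **Tilt and side load:** the tool drifted to a tilt of about 1.8°, and about 8 N of sideways load remained during the hold.
- **Push:** one push briefly reached 20 N before I eased it.
- **Probes:** I could not read their travel directly, so full contact is inferred from height and stiffness.

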